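# Set the glue timer on the leather bench

### The arm

A 6-joint arm with a two-finger parallel gripper is mounted at the origin on the work surface. World frame = base frame: x ahead of the robot, y to its left, z up, the work surface at z = 0. Lengths are in m, angles in rad, forces in N, time in s.
With the tool pointing down it reaches from about 0.275 to 0.825 m from the base axis. Payload 4.9 kg.
Tool frame: the origin (TCP) lies midway between the tips of the shut fingers; the grasp point (between the pads) lies 19 mm behind it (bot.grip_depth is the distance from the TCP to the grasp point, in m); z points along the fingers, y is the line along which they close (so a half turn about z gives the same grasp; the last joint's range is limited). The gripper opens to 85 mm and grips with 20 to 120 N. Pads are 22 mm wide; open, the fingers measure 114 mm over their backs; the gripper's body (76 mm by 85 mm) begins 54 mm behind the grasp point. The pads swing forward as they close: fully open they stand 13 mm farther back than shut.
Start: joints at [1.076, 0.326, -0.193, 1.052, 0, 1.437], TCP at [0.194, 0.515, 0.231] pointing down, gripper open.
Joint ranges: [-2.65, 2.65], [-0.97, 1.79], [-1.3, 1.35], [-1.93, 2.1], [-1.47, 1.37], [-3.14, 3.14]. Speed limits (rad/s): [2.57, 2.57, 3.14, 3.14, 3.14, 3.14].

### API

Orientations are given as a unit quaternion [w, x, y, z].
In Python, from cell import bot gives the robot as it stands. Calls block until the motion is done:
- bot.move_pose(position, orientation): joint-space move of the TCP to a pose.
- bot.move_linear(position, speed=0.15, rotation=None, until_force=None): straight line of the TCP; rotation=None keeps the orientation; speed is the mean speed in m/s. With until_force (N) it stops when the force on the tool has changed by that much, and returns True; else False.
- bot.goto_joints(angles): joint-space move.
- bot.set_gripper(opening, grasp_force=None): opening from 0.0 (shut) to 1.0 (fully open); grasp_force is the grip in N (None keeps the last); returns when the fingers have stopped.
- bot.wait(seconds).
- bot.solve_ik(position, orientation): joint angles nearest the present ones, or None.
- bot.camera(name): name is "scene" or "top"; returns the picture (384x512x3 uint8, red, green, blue); there is no depth.
- bot.calibration(name): a dict with "mtx" (3x3 intrinsics, pixels), "extrinsics" (4x4, takes a point from world to camera coordinates). Camera axes: x right, y down, z forward; pixel columns grow to the right and rows downward; lengths in m; the calibration is good to about 2 mm. A picture is of the moment at which its call begins. calibration takes no time and is no camera call.
A pose or a line that the arm cannot do raises bot.PlanningError and nothing moves.
- bot.close_job(): hands the job in; it is judged then, once.
Trained networks look in the newest picture that a camera, given by its name, has taken for a name from the list of things; names that differ only in an ending like _2 or _b are one class to them, and where a whole thing is asked for, a point or a joint stands for the part that bears it (a point fixed in the world has none). Each returns a list of dicts, best first, with "confidence" (0 to 1); they miss things now and then, are a little off and sometimes report something else, mostly with a low value. They report only what shows in the picture. A call takes as long as a camera call. They do not tell look-alikes from the thing itself.
- bot.search_frame(camera, thing): "bbox" ([left, top, width, height] in pixels, round what is visible of it).
Readings, each from a call of its own:
- bot.read_clock(): time.
- bot.read_joint_positions(): joint angles.
- bot.read_joint_vel(): joint speeds.
- bot.read_joint_efforts(): joint torques, N m.
- bot.read_position(): TCP position.
- bot.read_tool_rot(): TCP orientation.
- bot.read_ft_force(): force on the tool from outside, world axes, zero at the start.
- bot.read_moment(): the same for the moment, N m.
- bot.read_gripper_width(): opening from 0.0 (shut) to 1.0 (fully open).
- bot.read_finger_force(): force on a finger pad.
Only numpy, scipy, OpenCV 4.12 (cv2) and the standard library are available. Lean on these libraries where they do the work, as an engineer would, in place of code of your own. Each camera call takes 0.05 s, during which the arm holds its last target. There are 200 camera calls.

### The job

Set the wind-up bench timer to 20 minutes for the glue: twist its knob clockwise past the top (30-minute) mark, then turn it back down to 20 minutes and let go. The timer stands loose and its knob is stiffer than its feet hold by themselves, so press the knob down while twisting to keep the timer from swinging round or skidding on the mat, but do not lean on it hard. Leave the things around it where they are.

Things in the scene. Friction and masses are not known exactly. Their poses are not given: they have to be found in the camera images.
- timer: Wind-up timer: round bare-steel drum 104 mm across, about 0.3 kg, loose on the mat on four rubber feet (centres 43 mm from the axis). Origin on the axis at the feet's underside, z up; white face at 40 mm. Unpressed, its feet resist turning with only 0.06 to 0.14 N m; each newton of push adds 0.02 to 0.03. Press on the knob's flange. The feet may carry at most 30 N, weight included.
- knob_grip (a point): On the axis, 70 mm above the timer's origin; x axis along the knob's bar to its pointer end (white line), z up. Black knob: flange 54 mm across, on it a bar 44 long, 14 thick, 28 high. The flange's top is nominally 19 mm below this point, but the knob stands 0 to 10 mm higher on its shaft (not measured: feel for it). It is sprung: 3 N starts it down, then 8 N per mm, bottoming at 2.5 mm.
- dial (a joint): Timer setting, rad: 0 at the 0 mark, growing clockwise seen from above, 0.08 rad a minute: 20 minutes 1.6, top mark (30) 2.4, hard stop 2.62. Pointer direction = timer's yaw + 1.2 - value. Turning takes about 0.27 N m either way; it stays where it is left (no run-down).
- top_mark (a point): Top (30) mark on the white face, 45 mm from the axis, 1.2 rad clockwise of the timer's x axis. The face has 31 black ticks, one a minute, every fifth long, running clockwise from the 0 mark (1.2 rad anticlockwise of x). One stud at the 0 mark; two at the other end, on the top mark and just beyond it. 20 minutes is the fifth long tick, counting the one at 0.
- mat: Green bench mat, 440 x 900 x 3 mm, fixed; origin at the centre of its underside. Timer and bystanders stand on it.
- glue_jar: Bystander: white jar, 68 mm across, 75 mm high, loose; origin at the centre of its underside.
- hammer: Bystander: hammer with a wooden handle lying along its x axis, 0.26 m long, loose; origin under its middle.
- weight: Bystander: brass pressing weight with a small top knob, 56 mm across, 50 mm high, loose; origin at the centre of its underside.
Mind the look-alikes: they are no part of the job. There is more than one size of the timer; the job needs the largest.

How it is judged:
On the way:
1. the knob is twisted past the top (30-minute) mark (value of joint dial above 2.42 rad), for 0.1 s.
At the end, for the whole second after the job is handed in: The timer reads 20 minutes to within 1 minute (joint 1.52 to 1.68 rad), having been past the top mark; it stands still and upright on the mat, its top mark within 20 mm of where it was at the start (value of joint dial between 1.52 and 1.68 rad and velocity of joint dial between -0.05 and 0.05 rad/s and angle between timer's own z axis and vertical below 0.05 rad and linear speed of timer below 0.01 m/s and distance of top_mark from where it was at the start of the episode below 0.02 m); the robot touches nothing.
It fails at once if the timer skids or swings round: its top mark moves more than 20 mm (distance of top_mark from where it was at the start of the episode above 0.02 m).
It fails at once if the timer is leaned on: its feet press on the mat with more than 30 N (contact force between timer and mat above 30 N).
It fails at once if a bystander (jar, hammer or weight) is moved more than 20 mm (distance of any of glue_jar, hammer, weight from where it was at the start of the episode above 0.02 m).
It also fails if it takes over 64 s, if anything falls off the work surface, if the arm or the gripper's body presses on something with over 40 N, if the wrist force passes 120 N, or if a joint passes its speed limit or range.

## Working session

There is one attempt and no reset: what is moved stays moved. The work goes in short steps, each a Python script; the robot and the scene stay as the last script left them, time stands still between calls to the robot, and variables do not carry over. Pictures are saved under pics/ and viewed, at most 10 in all, crops included, and the job is handed in when it is done.

```bash
ls; mkdir -p pics
python3 - <<'E'
from cell import bot
import cv2,numpy as np
for n in("top","scene"):
    im=bot.camera(n); cv2.imwrite(f"pics/{n}0.png",cv2.cvtColor(cv2.resize(im,(800,600),interpolation=cv2.INTER_CUBIC),cv2.COLOR_RGB2BGR)); np.save(f"{n}0.npy",im)
    c=bot.calibration(n);print(n,np.round(c["mtx"],1).tolist(),np.round(c["extrinsics"],4).tolist())
    for t in("timer","glue_jar","hammer","weight"):
        print(t,[(np.round(d["bbox"]).tolist(),round(d["confidence"],2)) for d in bot.search_frame(n,t)])
print(bot.read_clock(),bot.read_tool_rot(),bot.read_ft_force())
E
```

```text
pics
top [[452.3, 0.0, 258.3], [0.0, 452.3, 191.0], [0.0, 0.0, 1.0]] [[-0.0141, -0.9998, -0.0172, 0.0084], [-0.9888, 0.0165, -0.1481, 0.6539], [0.1484, 0.015, -0.9888, 1.0353], [0.0, 0.0, 0.0, 1.0]]
timer [([268.0, 212.0, 41.0, 47.0], 0.83), ([214.0, 227.0, 29.0, 27.0], 0.78), ([327.0, 229.0, 29.0, 32.0], 0.68)]
glue_jar [([103.0, 259.0, 37.0, 29.0], 0.83), ([268.0, 212.0, 43.0, 43.0], 0.27)]
hammer [([361.0, 179.0, 50.0, 109.0], 0.82)]
weight [([272.0, 152.0, 22.0, 27.0], 0.86)]
scene [[494.7, 0.0, 253.1], [0.0, 494.7, 191.2], [0.0, 0.0, 1.0]] [[0.2077, 0.9782, 0.0012, -0.1427], [0.8396, -0.1777, -0.5133, -0.4828], [-0.5019, 0.1076, -0.8582, 1.675], [0.0, 0.0, 0.0, 1.0]]
timer [([257.0, 160.0, 24.0, 26.0], 0.88), ([200.0, 167.0, 34.0, 36.0], 0.76), ([156.0, 176.0, 30.0, 25.0], 0.6)]
glue_jar [([333.0, 118.0, 29.0, 32.0], 0.62)]
hammer [([113.0, 165.0, 48.0, 84.0], 0.81), ([198.0, 169.0, 37.0, 35.0], 0.16)]
weight [([224.0, 229.0, 19.0, 21.0], 0.57)]
0.5 [-3.41321538e-05  1.79412188e-01  9.83773989e-01 -7.16790400e-05] [ 0.66331585 -0.02608616 -0.09774991]
```

Run:
```python
import cv2,numpy as np
im=np.load("top0.npy")[:,:,::-1]
cv2.imwrite("pics/c1.png",cv2.resize(im[200:275,200:300+70],None,fx=4.7,fy=4.7,interpolation=cv2.INTER_CUBIC))
cv2.imwrite("pics/c2.png",cv2.resize(im[208:264,260:316],(600,600),interpolation=cv2.INTER_CUBIC))
```

```text
(no output)
```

View pics/top0.png

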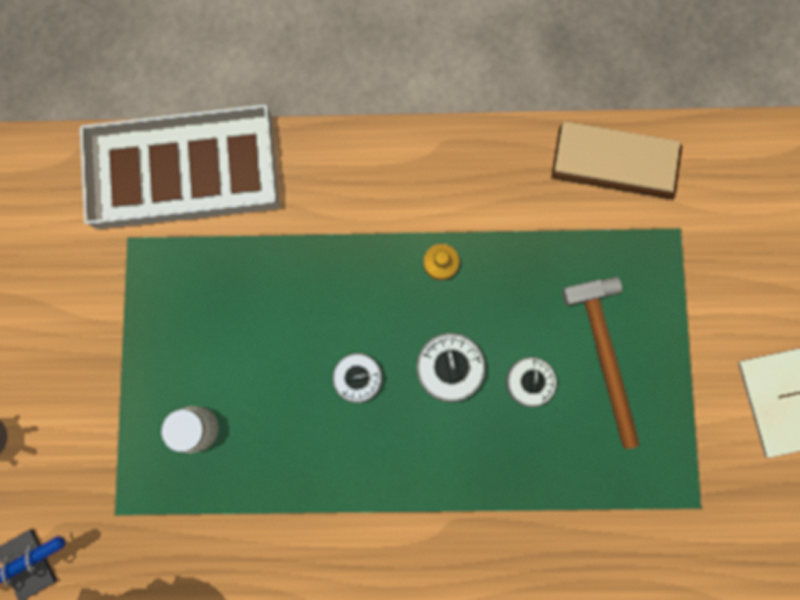

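View pics/c2.png

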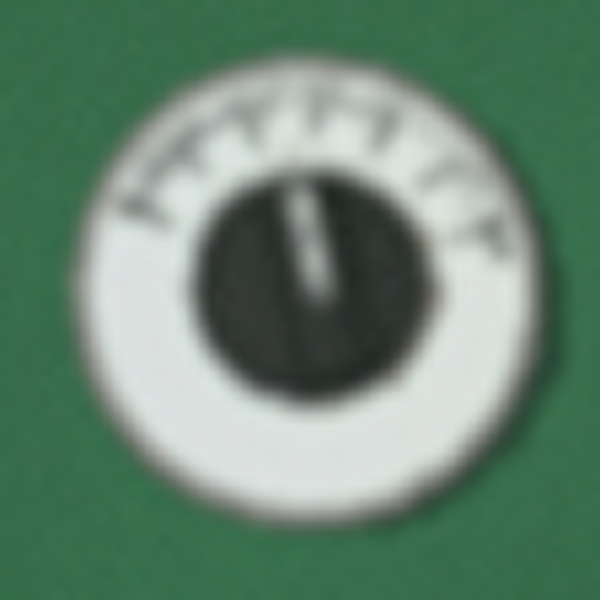

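The three look-alikes in the top image are left timer (228,241), centre timer (288,235) and right timer (340,244). The centre one is clearly the largest, and the close crop shows its 0 mark upper left, its 30 mark to the right and its pointer near vertical. Next I'll rectify onto the face plane.

```bash
cat > h.py <<'E'
import cv2,numpy as np
from cell import bot
def H(cam,z):  # (x,y) on plane z -> pixel
    c=bot.calibration(cam);P=np.asarray(c["mtx"])@np.asarray(c["extrinsics"])[:3]
    return np.c_[P[:,0],P[:,1],P[:,2]*z+P[:,3]]
def topx(cam,uv,z):
    return cv2.perspectiveTransform(np.float64([[uv]]),np.linalg.inv(H(cam,z)))[0,0]
def face(im,uv0=(288,235),z=.043):
    m=((im.min(2)>150)).astype(np.uint8)
    n,l,st,ce=cv2.connectedComponentsWithStats(m)
    k=min((k for k in range(1,n) if st[k,4]>400),key=lambda k:np.hypot(*(st[k,:2]+st[k,2:4]/2-uv0)))
    c=cv2.convexHull(max(cv2.findContours((l==k).astype(np.uint8),0,1)[0],key=len))
    w=cv2.perspectiveTransform(c.astype(float),np.linalg.inv(H("top",z)))[:,0]
    A=np.c_[2*w,np.ones(len(w))];s=np.linalg.lstsq(A,(w**2).sum(1),rcond=None)[0]
    return s[:2],np.sqrt(s[2]+s[:2]@s[:2])
def ortho(im,c,z,half=.06,n=600): # image up=+x, right=-y
    s=n/2/half; T=np.array([[0,-1/s,c[0]+half],[-1/s,0,c[1]+half],[0,0,1]])
    return cv2.warpPerspective(im,H("top",z)@T,(n,n),flags=cv2.INTER_CUBIC|cv2.WARP_INVERSE_MAP)
E
python3 - <<'E'
from h import *
im=np.mean([bot.camera("top").astype(float) for _ in range(4)],0).astype(np.uint8)
for uv in((288,235),(228,241),(340,244)): print(face(im,uv))
c,_=face(im); np.save("c.npy",c); np.save("top1.npy",im)
o=ortho(im,c,.043)[:,:,::-1]
cv2.imwrite("pics/o1.png",o)
# angular darkness profile at r 38..48mm
ths=np.linspace(-np.pi,np.pi,721)
g=cv2.cvtColor(o,cv2.COLOR_BGR2GRAY).astype(np.float32);pr=[]
for r in np.arange(.034,.046,.001):
    s=300/.06*r; pr.append(cv2.remap(g,(300-s*np.sin(ths)).astype(np.float32)[None],(300-s*np.cos(ths)).astype(np.float32)[None],1)[0])
p=np.mean(pr,0)
for t,v in list(zip(ths,p))[180:541:6]: print(f"{t:.2f}:{v:.0f}",end=" ")
E
```

```text
(array([ 0.54906853, -0.07077316]), np.float64(0.04883999864261855))
(array([0.53543337, 0.071921  ]), np.float64(0.03476098451905732))
(array([ 0.52525563, -0.19288591]), np.float64(0.03453407830311119))
-1.57:223 -1.52:222 -1.47:216 -1.41:204 -1.36:192 -1.31:175 -1.26:168 -1.20:185 -1.15:204 -1.10:210 -1.05:208 -0.99:203 -0.94:191 -0.89:179 -0.84:187 -0.79:205 -0.73:215 -0.68:216 -0.63:215 -0.58:203 -0.52:179 -0.47:168 -0.42:181 -0.37:197 -0.31:205 -0.26:206 -0.21:200 -0.16:188 -0.10:175 -0.05:180 0.00:197 0.05:207 0.10:205 0.16:197 0.21:186 0.26:173 0.31:168 0.37:180 0.42:196 0.47:202 0.52:198 0.58:190 0.63:177 0.68:166 0.73:167 0.79:178 0.84:185 0.89:189 0.94:192 0.99:190 1.05:172 1.10:157 1.15:173 1.20:205 1.26:221 1.31:222 1.36:222 1.41:222 1.47:221 1.52:222 1.57:222
```

View pics/o1.png

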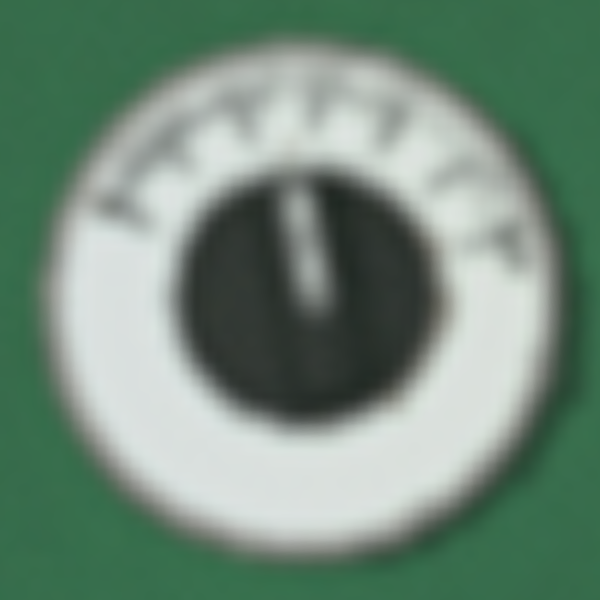

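```bash
cat >> h.py <<'E'
from scipy.spatial.transform import Rotation as Ro
def quat(a):
    R=np.array([[np.cos(a),np.sin(a),0],[np.sin(a),-np.cos(a),0],[0,0,-1]]).T.T
    return Ro.from_matrix(R).as_quat()[[3,0,1,2]]
def pointer(im,c,z=.088):
    o=ortho(im,c,z); g=o.min(2).astype(float); s=5000
    Y,X=np.mgrid[:600,:600]; m=(np.hypot(X-300,Y-300)<.0215*s)
    b=g*m; w=np.clip(b-90,0,80)*m
    u=np.c_[(300-Y[w>0])/s,(300-X[w>0])/s]; ww=w[w>0]
    mu=np.average(u,axis=0,weights=ww); e,V=np.linalg.eigh(np.cov(u.T,aweights=ww)); d=V[:,1]
    d=d*np.sign(d@mu) 
    return np.arctan2(d[1],d[0]),mu,np.sqrt(e)
E
python3 - <<'E'
from h import *
c=np.load("c.npy");im=np.load("top1.npy")
for z in(.078,.084,.09): print(z,pointer(im,c,z))
print([np.round(bot.solve_ik([*c,.12],quat(a+k*np.pi)),3).tolist() if bot.solve_ik([*c,.12],quat(a+k*np.pi)) is not None else None for k in(0,1) for a in(.22,-.49,-1.39)])
print(Ro.from_quat(np.asarray(bot.read_tool_rot())[[1,2,3,0]]).as_matrix().round(2).tolist())
print([np.round(bot.read_ft_force(),2).tolist() for _ in range(4)],bot.read_clock())
E
```

```text
0.078 (np.float64(0.18578636976790888), array([0.00929228, 0.00080806]), array([0.00150891, 0.0062166 ]))
0.084 (np.float64(0.1852254348570879), array([0.00900153, 0.0011224 ]), array([0.00150001, 0.00624327]))
0.09 (np.float64(0.18340823308891777), array([0.0087427 , 0.00143609]), array([0.00151228, 0.00629398]))
[[-0.262, 0.432, -0.341, 0.798, 0.0, 2.66], [-0.262, 0.432, -0.341, 0.798, 0.0, -2.913], [-0.262, 0.432, -0.341, 0.798, 0.0, -2.013], [-0.262, 0.432, -0.341, 0.798, 0.0, -0.482], [-0.262, 0.432, -0.341, 0.798, 0.0, 0.228], [-0.262, 0.432, -0.341, 0.798, 0.0, 1.128]]
[[-0.94, 0.35, 0.0], [0.35, 0.94, 0.0], [0.0, 0.0, -1.0]]
[[-0.13, -0.15, 0.34], [-0.13, -0.15, 0.34], [-0.13, -0.15, 0.34], [-0.13, -0.15, 0.34]] 0.7
```

Run:
```python
from h import *
c=np.load("c.npy")
bot.set_gripper(.36,20)
bot.move_pose([*c,.14],quat(.19+np.pi))
bot.move_linear([*c,.095],speed=.06)
bot.wait(.3)
f0=np.array(bot.read_ft_force());
hit=bot.move_linear([*c,.045],speed=.012,until_force=1.8)
p=bot.read_position();f=bot.read_ft_force()
print(hit,np.round(p,4),np.round(f0,2),np.round(f,2),bot.read_gripper_width(),bot.read_clock())
im=bot.camera("scene")
H_=bot.calibration("scene");cv2.imwrite("pics/s1.png",cv2.resize(im[110:220,150:300],(800,587),interpolation=cv2.INTER_CUBIC)[:,:,::-1])
```

```text
True [ 0.5491 -0.0708  0.0545] [ 0.62 -0.91  0.5 ] [-0.5   0.14  4.85] 0.36180173659598075 7.85
```

View pics/s1.png

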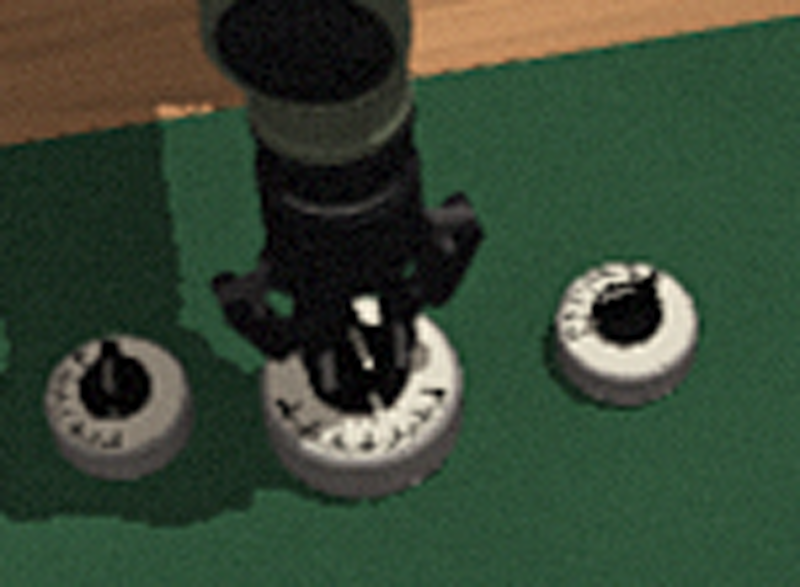

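Both fingers straddle the bar (about 365,350) and rest on the flange of the large timer. Next: narrow the gap, feel the flange again, grip, then press.

Run:
```python
from h import *
c=np.load("c.npy")
bot.move_linear([*c,.0595],speed=.02); bot.set_gripper(.215); bot.wait(.2)
f0=np.array(bot.read_ft_force())
hit=bot.move_linear([*c,.045],speed=.008,until_force=1.8)
z=bot.read_position()[2]; print(hit,z,f0.round(2),np.round(bot.read_ft_force(),2),bot.read_clock())
bot.move_linear([*c,z+.0015],speed=.01)
bot.set_gripper(0,60); bot.wait(.2)
print("grip",bot.read_gripper_width(),bot.read_finger_force(),np.round(bot.read_ft_force(),2),bot.read_position()[2])
z=bot.read_position()[2]
for i in range(20):
    f=bot.read_ft_force()
    if f[2]-f0[2]>13: break
    z-=.0003; bot.move_linear([*c,z],speed=.01); bot.wait(.1)
    print(round(z,4),round(bot.read_position()[2],4),np.round(bot.read_ft_force(),1))
print(bot.read_moment(),bot.read_joint_positions(),bot.read_clock())
```

```text
True 0.055258780065637406 [-0.77 -0.08 -0.43] [-0.16  0.53  4.48] 9.6
grip 0.15187022085496604 59.63180065155029 [-1.49 -2.09  0.95] 0.05669199924957738
0.0564 0.0565 [-2.6 -1.9  3.9]
0.0561 0.0563 [-2.8 -3.2  6. ]
0.0558 0.0562 [-4.  -3.6  6. ]
0.0555 0.056 [-3.8 -2.1  8.5]
0.0552 0.0558 [-4.2 -1.9  9.3]
0.0549 0.0557 [-4.  -2.4  9.9]
0.0546 0.0555 [-4.9 -2.3 12.1]
0.0543 0.0554 [-4.9 -2.7 12.8]
[-0.39468637  1.18236151  0.03384525] [-2.61601215e-01  5.13063362e-01 -4.04101458e-01  6.56135860e-01
 -6.47705505e-04 -4.51506012e-01] 13.175
```

```bash
cat > tw.py <<'E'
from h import *
def twist(z,a0,a1,step=.12,lo=13.5,hi=19,target=None):
    """rotate tool yaw a0->a1 about the axis at commanded height z, holding the press force"""
    c=np.load("c.npy")
    n=int(np.ceil(abs(a1-a0)/step)); q=np.array(bot.solve_ik([*c,z],quat(a0+np.pi)))
    for i,a in enumerate(np.linspace(a0,a1,n+1)):
        q=np.array(bot.solve_ik([*c,z],quat(a+np.pi)))
        bot.goto_joints(q)
        f=bot.read_ft_force();m=bot.read_moment()
        print(f"a={a:.2f} z={z:.4f} f={np.round(f,1)} mz={m[2]:.2f} j6={bot.read_joint_positions()[5]:.3f}")
        if f[2]<lo: z-=.0004
        if f[2]>hi: z+=.0004
        if f[2]>23 or np.hypot(f[0],f[1])>18: print("STOP");break
    return z,a
E
python3 - <<'E'
from tw import *
c=np.load("c.npy"); z=.0543
for _ in range(6):
    if bot.read_ft_force()[2]>15.5: break
    z-=.0004; bot.move_linear([*c,z],speed=.01); bot.wait(.1)
print(z,bot.read_ft_force())
print(twist(z,.19,-.20),bot.read_clock())
im=bot.camera("top");np.save("top2.npy",im)
E
```

```text
0.05310000000000001 [-6.63855781 -1.99767229 17.72747529]
a=0.19 z=0.0531 f=[-6.  -1.6 18. ] mz=0.04 j6=-0.452
a=0.09 z=0.0531 f=[-6.3 -1.5 17.4] mz=0.01 j6=-0.354
a=-0.01 z=0.0531 f=[-6.  -1.  18.3] mz=0.04 j6=-0.257
a=-0.10 z=0.0531 f=[-6.5 -1.2 17.3] mz=0.07 j6=-0.159
a=-0.20 z=0.0531 f=[-6.4 -1.1 16.5] mz=0.05 j6=-0.061
(0.05310000000000001, np.float64(-0.2)) 15.475
```

Run:
```python
from tw import *
im=bot.camera("scene"); t=bot.camera("top")
a=cv2.resize(im[140:215,170:260],(600,500),interpolation=cv2.INTER_CUBIC)
cv2.imwrite("pics/s2.png",a[:,:,::-1])
print(bot.read_moment(),bot.read_finger_force(),bot.read_gripper_width())
```

```text
[-0.25347299  1.42907236 -0.00853415] 62.01468229293823 0.15175531650827512
```

View pics/s2.png

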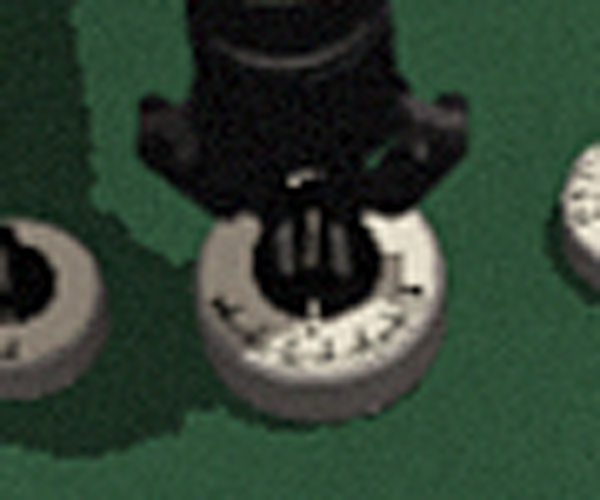

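Run:
```python
from tw import *
c=np.load("c.npy")
for yaw in(-.49,-.09):
  for nm,a in(("0",1.2),("30",-1.2),("20",-.4)):
    p=[c[0]+.045*np.cos(yaw+a),c[1]+.045*np.sin(yaw+a)]
    uv=cv2.perspectiveTransform(np.float64([[p]]),H("scene",.043))[0,0]
    print(yaw,nm,"s2",((uv-[170,140])*[600/90,500/75]).round(),"s1",((uv-[150,110])*[800/150,587/110]).round())
```

```text
-0.49 0 s2 [401. 322.] s1 [428. 418.]
-0.49 30 s2 [206. 273.] s1 [272. 379.]
-0.49 20 s2 [243. 338.] s1 [301. 431.]
-0.09 0 s2 [421. 288.] s1 [444. 391.]
-0.09 30 s2 [216. 309.] s1 [280. 407.]
-0.09 20 s2 [281. 356.] s1 [331. 445.]
```

The projected marks match an unmoved timer: the 0 mark sits at (415,290) and the 30 mark at (220,305), so only the knob turned. Continuing past the top mark.

Run:
```python
from tw import *
z,a=twist(.0531,-.20,-1.42)
bot.wait(.2); print(z,a,bot.read_clock())
im=bot.camera("scene"); bot.camera("top")
cv2.imwrite("pics/s3.png",cv2.resize(im[140:215,170:260],(600,500),interpolation=cv2.INTER_CUBIC)[:,:,::-1])
```

```text
a=-0.20 z=0.0531 f=[-5.7 -1.5 17.5] mz=0.05 j6=-0.062
a=-0.31 z=0.0531 f=[-5.2 -1.  17.2] mz=-0.04 j6=0.050
a=-0.42 z=0.0531 f=[-6.5 -1.3 16.1] mz=-0.05 j6=0.160
a=-0.53 z=0.0531 f=[-6.3 -0.4 17.2] mz=0.04 j6=0.271
a=-0.64 z=0.0531 f=[-5.8 -1.2 17.4] mz=0.07 j6=0.382
a=-0.75 z=0.0531 f=[-5.8 -1.5 17.6] mz=0.04 j6=0.493
a=-0.87 z=0.0531 f=[-6.8 -1.2 17.4] mz=0.02 j6=0.604
a=-0.98 z=0.0531 f=[-6.4 -1.6 17.4] mz=-0.05 j6=0.715
a=-1.09 z=0.0531 f=[-5.8 -1.1 18. ] mz=0.02 j6=0.826
a=-1.20 z=0.0531 f=[-6.8 -1.7 17. ] mz=0.05 j6=0.937
a=-1.31 z=0.0531 f=[-6.6 -0.9 18.6] mz=0.05 j6=1.048
a=-1.42 z=0.0531 f=[-5.2 -1.6 17.5] mz=-0.01 j6=1.159
0.0531 -1.42 18.825
```

View pics/s3.png

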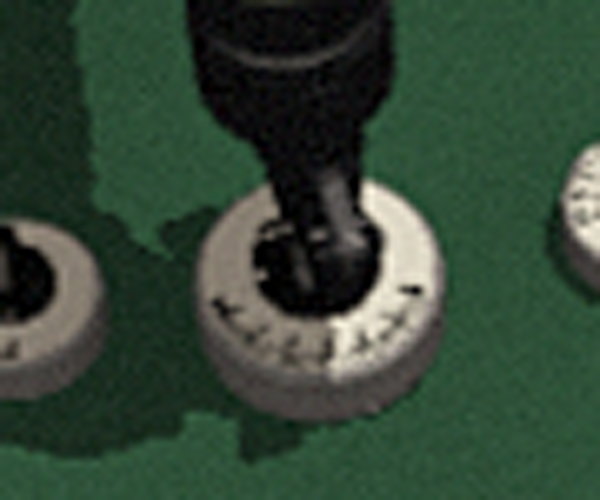

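The timer is still in place (marks at the same pixels), and the knob is at about 2.53. Turning back to 20 min, releasing and checking.

Run:
```python
from tw import *
z,a=twist(.0531,-1.42,-.49)
c=np.load("c.npy"); q=bot.read_joint_positions()
bot.move_linear([*c,.0560],speed=.01); bot.wait(.1); print(bot.read_ft_force())
bot.set_gripper(.3); bot.move_linear([*c,.13],speed=.06)
bot.move_pose([.32,.10,.28],quat(-.49+np.pi)); print(bot.read_clock())
im=np.mean([bot.camera("top").astype(float) for _ in range(4)],0).astype(np.uint8);np.save("top3.npy",im)
cn,r=face(im);print(cn-c,r,[pointer(im,cn,zz)[0] for zz in(.078,.09)])
cv2.imwrite("pics/o3.png",ortho(im,cn,.043)[:,:,::-1])
```

```text
a=-1.42 z=0.0531 f=[-6.9 -1.4 17.7] mz=-0.01 j6=1.158
a=-1.30 z=0.0531 f=[-6.2 -1.8 16.4] mz=-0.01 j6=1.042
a=-1.19 z=0.0531 f=[-6.4 -0.6 16.7] mz=0.02 j6=0.926
a=-1.07 z=0.0531 f=[-5.8 -1.2 17.2] mz=-0.01 j6=0.810
a=-0.95 z=0.0531 f=[-5.9 -1.4 17.2] mz=0.04 j6=0.693
a=-0.84 z=0.0531 f=[-5.3 -1.1 17.6] mz=-0.06 j6=0.577
a=-0.72 z=0.0531 f=[-6.  -0.8 17.1] mz=-0.01 j6=0.461
a=-0.61 z=0.0531 f=[-6.5 -2.1 16.5] mz=0.00 j6=0.345
a=-0.49 z=0.0531 f=[-5.8 -1.2 17.3] mz=-0.01 j6=0.228
[-3.61817481 -1.78952751  6.8249685 ]
24.6083
[3.49273851e-05 4.05792451e-04] 0.04894437022309182 [np.float64(-0.48382350351998715), np.float64(-0.47726547541021236)]
```

View pics/o3.png

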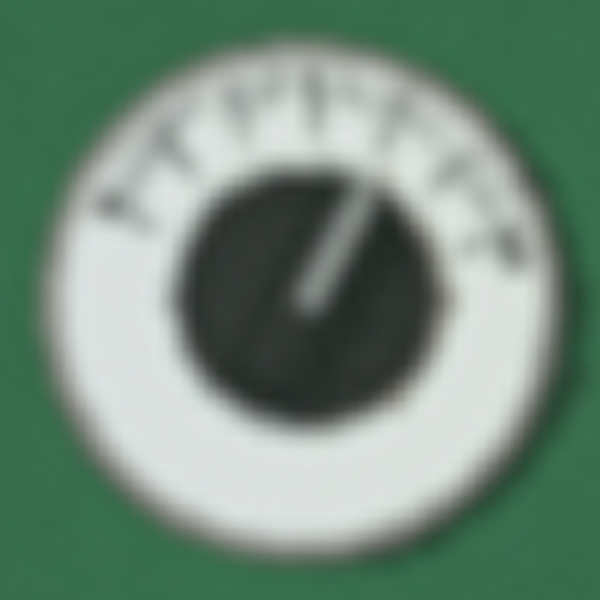

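The pointer runs from (308,305) to (370,190), towards the fifth long tick near (395,125), and the timer hasn't shifted. I'll check the tick yaw numerically before handing in.

Run:
```python
from h import *
from scipy.signal import find_peaks
ths=np.linspace(-1.6,1.6,641)
for n in("top1","top3"):
    im=np.load(n+".npy");c,_=face(im);g=cv2.cvtColor(ortho(im,c,.043),7).astype(np.float32)
    p=np.mean([cv2.remap(g,(300-5000*r*np.sin(ths)).astype(np.float32)[None],(300-5000*r*np.cos(ths)).astype(np.float32)[None],1)[0] for r in np.arange(.033,.041,.001)],0)
    k=find_peaks(-cv2.GaussianBlur(p[None],(1,0+1),0)[0] if 0 else -np.convolve(p,np.ones(15)/15,'same'),prominence=5)[0]
    t=ths[k]; t=t[abs(t)<1.45]; print(n,t.round(3),"yaw",t.mean().round(3),len(t))
    print("value",1.2+t.mean()-pointer(im,c,.085)[0])
```

```text
top1 [-1.26  -0.87  -0.48  -0.085  0.295  0.705  1.1  ] yaw -0.085 7
value 0.9296610373211057
top3 [-1.27  -0.87  -0.485 -0.085  0.31   0.705  1.1  ] yaw -0.085 7
value 1.596409589594046
```

```bash
python3 -c "
from cell import bot
print(bot.close_job(),bot.read_clock())"
```

```text
the job is handed in; nothing more can be done
the job is handed in; nothing more can be done
```

The job is handed in: I twisted the largest timer's knob to about 2.53 rad, past the top mark, then turned it back and let go; it reads about 1.60 rad (20 minutes) by camera, with the timer moved by less than 1 mm; the hand-in returned no verdict.

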